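# Find the socket that fits the bearing housing's nut

## Task

Push the blue bearing housing that lies next to the L-shaped steel stop square and flush into the corner of the stop. Then try the sockets on its hex nut and find the one that fits, the smallest that goes fully home, standing any that do not fit back upright on the bench. Finish while still gripping the fitting socket and holding it pressed down fully home on the nut, with the housing still flush in the corner; do not disturb the two parked housings, the stack of bearing rings or the tin.

Things in the scene. Friction and masses are not known exactly. Their poses are not given: they have to be found in the camera images.
- stop: dark steel L-shaped stop fixed to the bench, 18 mm high. Origin: its inner corner, at bench height. Inner faces: the planes x = 0 (bar runs 160 mm towards -y) and y = 0 (bar runs 160 mm towards -x) of its frame. A flush housing has its origin at x = -45, y = -45 mm in this frame, axes parallel to the stop's (it starts within 0.6 rad of that)
- housing_a: bearing housing, 0.5 to 0.9 kg: blue square flange 90 x 90 mm, 22 mm high; round bright boss on it, 72 mm diameter, flat top 30 mm above the bench; fixed to it at the centre a hex nut 14 mm high (30 to 44 mm), with a 12 mm stud end up to 48 mm. Origin: centre of the underside, on the nut's axis; x, y along the sides, z up. One pair of nut flats faces along x, the others at 60 degrees
- housing_b: same as housing_a but for its nut. The three nuts are 22, 26 and 30 mm across flats; which housing has which is not marked. Origin and axes as housing_a
- housing_c: same as housing_a but for its nut. One of the three housings, any of them, lies with its origin within 0.16 m of the stop's origin: that is the one to work on; the other two are parked more than 0.28 m from it and stay put. Origin and axes as housing_a
- socket_small: red-banded steel socket for a 22 mm nut, standing mouth down, 130 g: hexagonal bore 23.6 mm across flats, 24 mm deep; round skirt 32 mm in diameter, 0 to 34 mm up; dark hexagonal head to grip, 26 mm across flats, 34 to 62 mm up. Origin: centre of the mouth (underside), z up; a pair of flats of bore and head faces along x, others at 60 degrees. Home: mouth on the boss
- socket_mid: yellow-banded steel socket for a 26 mm nut, standing mouth down, 160 g: hexagonal bore 27.6 mm across flats, 24 mm deep; round skirt 37 mm in diameter, 0 to 34 mm up; dark hexagonal head to grip, 26 mm across flats, 34 to 62 mm up. Origin: centre of the mouth (underside), z up; a pair of flats of bore and head faces along x, others at 60 degrees. On a nut too big it stops 14 mm above home
- socket_large: green-banded steel socket for a 30 mm nut, standing mouth down, 190 g: hexagonal bore 31.6 mm across flats, 24 mm deep; round skirt 41.5 mm in diameter, 0 to 34 mm up; dark hexagonal head to grip, 26 mm across flats, 34 to 62 mm up. Origin: centre of the mouth (underside), z up; a pair of flats of bore and head faces along x, others at 60 degrees. Also drops onto smaller nuts, but sits loose
- ring_stack: stack of steel bearing rings, one rigid piece, 64 mm in diameter, 56 mm high, origin at the centre of its underside; leave alone
- grease_tin: small tin, 60 mm in diameter, 70 mm high, origin at the centre of its underside; leave alone

How it is judged:
On the way, in this order (a step that is already met when the one before it is completed fails the run):
1. the housing by the stop is pushed square and flush into the corner (((x of housing_a in the frame of stop between -0.0475 and -0.04 m and y of housing_a in the frame of stop between -0.0475 and -0.04 m and angle between the x axis of housing_a and the x axis of stop, either way round below 0.035 rad and height (world z) of housing_a below 0.004 m) or (x of housing_b in the frame of stop between -0.0475 and -0.04 m and y of housing_b in the frame of stop between -0.0475 and -0.04 m and angle between the x axis of housing_b and the x axis of stop, either way round below 0.035 rad and height (world z) of housing_b below 0.004 m) or (x of housing_c in the frame of stop between -0.0475 and -0.04 m and y of housing_c in the frame of stop between -0.0475 and -0.04 m and angle between the x axis of housing_c and the x axis of stop, either way round below 0.035 rad and height (world z) of housing_c below 0.004 m))), for 0.2 s.
2. the socket that fits is fully home on the nut of that housing (((x of housing_a in the frame of stop between -0.0475 and -0.04 m and y of housing_a in the frame of stop between -0.0475 and -0.04 m and angle between the x axis of housing_a and the x axis of stop, either way round below 0.035 rad and height (world z) of housing_a below 0.004 m and z of socket_mid in the frame of housing_a between 0.025 and 0.0325 m and horizontal distance between socket_mid and housing_a below 0.003 m and angle between socket_mid's own z axis and vertical below 0.06 rad) or (x of housing_b in the frame of stop between -0.0475 and -0.04 m and y of housing_b in the frame of stop between -0.0475 and -0.04 m and angle between the x axis of housing_b and the x axis of stop, either way round below 0.035 rad and height (world z) of housing_b below 0.004 m and z of socket_large in the frame of housing_b between 0.025 and 0.0325 m and horizontal distance between socket_large and housing_b below 0.003 m and angle between socket_large's own z axis and vertical below 0.06 rad) or (x of housing_c in the frame of stop between -0.0475 and -0.04 m and y of housing_c in the frame of stop between -0.0475 and -0.04 m and angle between the x axis of housing_c and the x axis of stop, either way round below 0.035 rad and height (world z) of housing_c below 0.004 m and z of socket_small in the frame of housing_c between 0.025 and 0.0325 m and horizontal distance between socket_small and housing_c below 0.003 m and angle between socket_small's own z axis and vertical below 0.06 rad))), for 0.2 s.
At the end, for the whole second after the job is handed in: Housing within 2.5 mm of flush with both bars and square to 0.035 rad; the socket of its nut's size within 2.5 mm of home, within 3 mm of the nut's axis, tilted under 0.06 rad, gripped (over 5 N) and pressed on the housing (over 2 N); other sockets upright on the bench, not gripped (((x of housing_a in the frame of stop between -0.0475 and -0.04 m and y of housing_a in the frame of stop between -0.0475 and -0.04 m and angle between the x axis of housing_a and the x axis of stop, either way round below 0.035 rad and height (world z) of housing_a below 0.004 m and z of socket_mid in the frame of housing_a between 0.025 and 0.0325 m and horizontal distance between socket_mid and housing_a below 0.003 m and angle between socket_mid's own z axis and vertical below 0.06 rad and contact force between the fingers and socket_mid above 5 N and contact force between socket_mid and housing_a above 2 N and linear speed of socket_mid below 0.02 m/s and height (world z) of each of socket_large, socket_small below 0.006 m and angle between each of socket_large, socket_small's own z axis and vertical below 0.1 rad and contact force between the fingers and socket_large below 0.5 N and contact force between the fingers and socket_small below 0.5 N) or (x of housing_b in the frame of stop between -0.0475 and -0.04 m and y of housing_b in the frame of stop between -0.0475 and -0.04 m and angle between the x axis of housing_b and the x axis of stop, either way round below 0.035 rad and height (world z) of housing_b below 0.004 m and z of socket_large in the frame of housing_b between 0.025 and 0.0325 m and horizontal distance between socket_large and housing_b below 0.003 m and angle between socket_large's own z axis and vertical below 0.06 rad and contact force between the fingers and socket_large above 5 N and contact force between socket_large and housing_b above 2 N and linear speed of socket_large below 0.02 m/s and height (world z) of each of socket_mid, socket_small below 0.006 m and angle between each of socket_mid, socket_small's own z axis and vertical below 0.1 rad and contact force between the fingers and socket_mid below 0.5 N and contact force between the fingers and socket_small below 0.5 N) or (x of housing_c in the frame of stop between -0.0475 and -0.04 m and y of housing_c in the frame of stop between -0.0475 and -0.04 m and angle between the x axis of housing_c and the x axis of stop, either way round below 0.035 rad and height (world z) of housing_c below 0.004 m and z of socket_small in the frame of housing_c between 0.025 and 0.0325 m and horizontal distance between socket_small and housing_c below 0.003 m and angle between socket_small's own z axis and vertical below 0.06 rad and contact force between the fingers and socket_small above 5 N and contact force between socket_small and housing_c above 2 N and linear speed of socket_small below 0.02 m/s and height (world z) of each of socket_mid, socket_large below 0.006 m and angle between each of socket_mid, socket_large's own z axis and vertical below 0.1 rad and contact force between the fingers and socket_mid below 0.5 N and contact force between the fingers and socket_large below 0.5 N))); the arm keeps its last pose, push and grip.
It fails at once if a parked housing is moved more than 30 mm ((distance of housing_a from where it was at the start of the episode above 0.03 m and horizontal distance between housing_a and stop above 0.25 m) or (distance of housing_b from where it was at the start of the episode above 0.03 m and horizontal distance between housing_b and stop above 0.25 m) or (distance of housing_c from where it was at the start of the episode above 0.03 m and horizontal distance between housing_c and stop above 0.25 m)).
It fails at once if the ring stack or the tin is moved more than 30 mm or tipped (distance of any of ring_stack, grease_tin from where it was at the start of the episode above 0.03 m or angle between any of ring_stack, grease_tin's own z axis and vertical above 0.3 rad).
It also fails if it takes over 72 s, if anything falls off the work surface, if the arm or the gripper's body presses on something with over 40 N, if the wrist force passes 120 N, or if a joint passes its speed limit or range.

## Robot

A 6-joint arm with a two-finger parallel gripper is mounted at the origin on the work surface. World frame = base frame: x ahead of the robot, y to its left, z up, the work surface at z = 0. Lengths are in m, angles in rad, forces in N, time in s.
With the tool pointing down it reaches from about 0.35 to 0.975 m from the base axis. Payload 4.9 kg.
Tool frame: the origin (TCP) lies midway between the tips of the shut fingers; the grasp point (between the pads) lies 19 mm behind it (ctrl.tcp_to_grasp is the distance from the TCP to the grasp point, in m); z points along the fingers, y is the line along which they close (so a half turn about z gives the same grasp; the last joint's range is limited). The gripper opens to 85 mm and grips with 20 to 120 N. Pads are 22 mm wide; open, the fingers measure 114 mm over their backs; the gripper's body (76 mm by 85 mm) begins 54 mm behind the grasp point. The pads swing forward as they close: fully open they stand 13 mm farther back than shut.
Start: joints at [1.225, 0.053, 1.613, -0, 1.476, -0.119], TCP at [0.141, 0.609, 0.231] pointing down, gripper open.
Joint ranges: [-3.01, 3.01], [-1.01, 2.22], [0.06, 2.58], [-1.02, 4.17], [0.09, 2.62], [-3.14, 3.14]. Speed limits (rad/s): [2.57, 2.57, 3.14, 3.14, 3.14, 3.14].

## Interface

Orientations are given as a rotation vector (axis times angle).
In Python, from station import ctrl gives the robot as it stands.
- The arm moves only by the shell command python3 jog.py FILE [FORCE], which reads ROWS from the file FILE. ROWS is 1 to 20 rows, parted by semicolons, with the numbers parted by commas; each row has 7 numbers: the finger opening in m, then dx, dy, dz in units of 20 mm, then a rotation vector rx, ry, rz in rad; each row is the pose to reach, as a shift and turn from the pose commanded when the command began, along the tool's axes at that moment; what a row does not reach only later rows make up. A row lasts 1/12 s, in which the tool goes at most 0.0417 m and 0.125 rad, less where a joint would pass 70% of its speed; a pose out of reach is approached as far as the arm can. The fingers move at their own pace and stop on an object; FORCE is the grip in N (left out, the last holds). Time passes only in rows, so rows that do not move let the fingers close. It prints the time, the measured TCP pose, the force, the opening and the grip force at its end. Input that does not fit is refused with a message, and nothing moves.
- ctrl.get_obs(): the state, without advancing time (a new reading comes with each control period).
- ctrl.get_image(name): name is "scene" or "side" or "wrist"; returns the picture (420x560x3 uint8, red, green, blue); there is no depth.
- ctrl.camera_params(name): a dict with "fx", "fy", "cx", "cy" (pixels), "T" (4x4, takes a point from camera to world coordinates); the wrist camera has in their place "tool_from_camera" (4x4, takes a point from camera to tool coordinates, whose origin is the TCP and whose axes are the flange's). Camera axes: x right, y down, z forward; pixel columns grow to the right and rows downward; lengths in m; the calibration is good to about 2 mm. The wrist camera is an equidistant fisheye: a pixel r from the principal point sees the ray r / f radians off the axis. A picture is of the moment at which its call begins: read the wrist's pose just before it. camera_params takes no time and is no camera call.
- ctrl.finish_job(): hands the job in; it is judged then, once.
The state is a dict: "t": time; "q": joint angles; "dq": joint speeds; "effort": joint torques, N m; "tool_pos": TCP position; "tool_rot": TCP orientation; "contact_force": force on the tool from outside, world axes, zero at the start; "wrist_torque": the same for the moment, N m; "opening": finger opening in m; "grip_force": force on a finger pad.
Only numpy, scipy, OpenCV 4.12 (cv2) and the standard library are available. Lean on these libraries where they do the work, as an engineer would, in place of code of your own. Each camera call takes 0.05 s, during which the arm holds its last target. There are 200 camera calls.

## Working session

There is one attempt and no reset: what is moved stays moved. The work goes in short steps, Python scripts to look and compute and a shell command to move; the robot and the scene stay as the last step left them, time stands still between calls to the robot, and variables do not carry over. Pictures are saved under pics/ and viewed, at most 10 in all, crops included, and the job is handed in when it is done.

```bash
ls; mkdir -p pics
python3 - <<'E'
from station import ctrl
import cv2,numpy as np
for n in("scene","side"):
    im=ctrl.get_image(n); cv2.imwrite(f"pics/{n}0.png",cv2.cvtColor(im,cv2.COLOR_RGB2BGR))
    p=ctrl.camera_params(n); print(n,{k:np.round(v,4).tolist() for k,v in p.items()})
print(ctrl.get_obs()); print(ctrl.camera_params("wrist"))
E
```

```text
jog.py
pics
station.py
scene {'fx': 440.2787, 'fy': 440.2787, 'cx': 291.1134, 'cy': 209.5949, 'T': [[-0.7023, 0.4253, -0.5709, 1.3866], [0.7117, 0.4349, -0.5517, 0.8037], [0.0136, -0.7937, -0.6081, 0.9487], [0.0, 0.0, 0.0, 1.0]]}
side {'fx': 458.5722, 'fy': 458.5722, 'cx': 279.3553, 'cy': 211.5312, 'T': [[0.8512, -0.3266, 0.4109, 0.0624], [-0.5244, -0.5616, 0.64, -0.7496], [0.0218, -0.7602, -0.6493, 0.7936], [0.0, 0.0, 0.0, 1.0]]}
{'t': 0.1, 'q': array([ 1.22501093e+00,  5.32804364e-02,  1.61415898e+00,  2.49890732e-05,
        1.47603633e+00, -1.19002094e-01]), 'dq': array([-0.00086737, -0.00045522, -0.00356449, -0.00037737, -0.00132631,
        0.00067474]), 'effort': array([-1.19039379e-05, -3.94901776e+01, -3.71361959e+01, -1.67142039e-04,
        3.92503527e-03, -8.62339704e-06]), 'tool_pos': array([0.14032599, 0.60845459, 0.23019106]), 'tool_rot': array([-3.55419261e-01, -3.12096083e+00,  2.86902062e-03]), 'contact_force': array([-0.54055162,  0.80212154,  0.77324756]), 'wrist_torque': array([-0.02434784,  0.01263589,  0.01032144]), 'grip_force': 0.0, 'opening': 0.08524188689728604}
{'fx': 325.19226210127806, 'fy': 325.19226210127806, 'cx': 278.32179317049145, 'cy': 214.8470368793427, 'tool_from_camera': array([[ 8.29422274e-04, -9.61287560e-01, -2.75545893e-01,
         7.13871490e-02],
       [ 9.99999537e-01,  9.31540271e-04, -2.39728426e-04,
         1.65862672e-03],
       [ 4.87130050e-04, -2.75545567e-01,  9.61287888e-01,
        -1.42013615e-01],
       [ 0.00000000e+00,  0.00000000e+00,  0.00000000e+00,
         1.00000000e+00]])}
```
View pics/scene0.png

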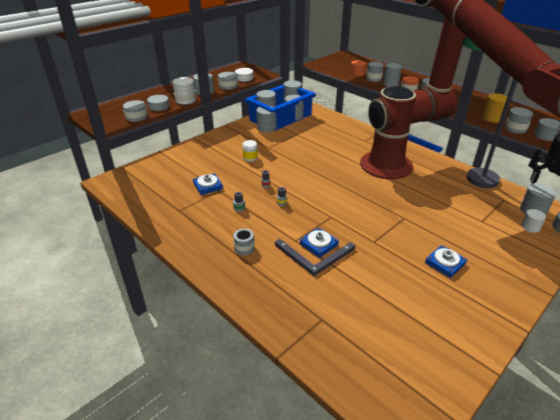

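View pics/side0.png

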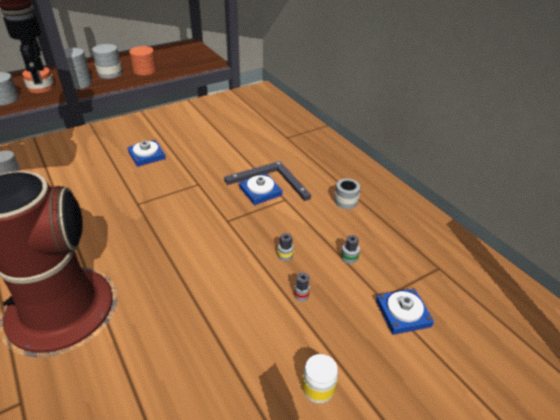

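The scene view shows the target housing at about (319,240), inside the stop, whose corner is near (315,270). The sockets are red (266,178), yellow (282,196) and green (239,201). The ring stack is at (244,240) and the tin at (250,150). The side view agrees: target (261,185), corner (280,165), yellow (286,247), red (302,287), green (350,250).

Create h.py:
```python
from station import ctrl
import cv2,numpy as np
from scipy.spatial.transform import Rotation as R
def ray(n,u,v):
    p=ctrl.camera_params(n)
    return p["T"][:3,3],p["T"][:3,:3]@np.array([(u-p["cx"])/p["fx"],(v-p["cy"])/p["fy"],1])
def wpose(o):
    T=np.eye(4);T[:3,:3]=R.from_rotvec(o["tool_rot"]).as_matrix();T[:3,3]=o["tool_pos"];return T
def wray(T,u,v):
    p=ctrl.camera_params("wrist");dx,dy=u-p["cx"],v-p["cy"];r=np.hypot(dx,dy)+1e-9;a=r/p["fx"]
    d=np.array([np.sin(a)*dx/r,np.sin(a)*dy/r,np.cos(a)]);C=T@p["tool_from_camera"]
    return C[:3,3],C[:3,:3]@d
def onz(cd,z): c,d=cd; return c+d*(z-c[2])/d[2]
def tri(a,b):
    A=np.stack([a[1],-b[1]],1);s=np.linalg.lstsq(A,b[0]-a[0],rcond=None)[0]
    P,Q=a[0]+a[1]*s[0],b[0]+b[1]*s[1];return (P+Q)/2,np.linalg.norm(P-Q)
def wproj(T,P):
    p=ctrl.camera_params("wrist");c=np.linalg.inv(T@p["tool_from_camera"])@np.append(P,1)
    r=np.hypot(c[0],c[1]);a=np.arctan2(r,c[2])*p["fx"];return p["cx"]+a*c[0]/r,p["cy"]+a*c[1]/r
def wshot(name):
    o=ctrl.get_obs();im=cv2.cvtColor(ctrl.get_image("wrist"),cv2.COLOR_RGB2BGR)
    cv2.imwrite(f"pics/{name}.png",im);np.save(f"pics/{name}.npy",wpose(o));return wpose(o),im
```

Run:
```python
from h import *
for n,s,d in [("target top",(319,234),(261,180)),("corner",(315,264),(280,166)),("red",(266,172),(302,277)),("yel",(282,190),(286,237)),("grn",(239,195),(350,240)),("ring",(244,233),(347,186)),("tin",(250,144),(321,363)),("hL",(208,179),(406,302)),("hR",(448,255),(146,145))]:
    P,e=tri(ray("scene",*s),ray("side",*d));print(n,P.round(3),round(e,4))
# target stop bar ends
print(onz(ray("scene",279,243),.018),onz(ray("scene",352,246),.018),onz(ray("side",228,180),.018),onz(ray("side",307,196),.018))
T=wpose(ctrl.get_obs());print(T.round(3))
```

```text
target top [0.564 0.131 0.042] 0.0025
corner [0.659 0.195 0.019] 0.0131
red [ 0.456 -0.231  0.06 ] 0.0021
yel [ 0.493 -0.108  0.057] 0.0027
grn [ 0.618 -0.192  0.056] 0.0007
ring [ 0.739 -0.024  0.056] 0.0007
tin [ 0.368 -0.421  0.069] 0.0021
hL [ 0.617 -0.38   0.033] 0.006
hR [0.354 0.466 0.037] 0.0036
[0.66389948 0.05452187 0.018     ] [0.5099917  0.22561825 0.018     ] [0.49970485 0.20424581 0.018     ] [0.6522706  0.03231111 0.018     ]
[[-0.974  0.225 -0.001  0.14 ]
 [ 0.225  0.974 -0.002  0.608]
 [ 0.    -0.002 -1.     0.23 ]
 [ 0.     0.     0.     1.   ]]
```

The manual's scale: shifts go in units of 20 mm. Converting my numbers, 0.07 m is 3.5, -0.51 m is -25.5.

```bash
r="x"; echo '0.085,-25.5,-18.5,3.5,0,0,0;0.085,-25.5,-18.5,3.5,0,0,0;0.085,-25.5,-18.5,3.5,0,0,0;0.085,-25.5,-18.5,3.5,0,0,0;0.085,-25.5,-18.5,3.5,0,0,0;0.085,-25.5,-18.5,3.5,0,0,0;0.085,-25.5,-18.5,3.5,0,0,0;0.085,-25.5,-18.5,3.5,0,0,0;0.085,-25.5,-18.5,3.5,0,0,0;0.085,-25.5,-18.5,3.5,0,0,0;0.085,-25.5,-18.5,3.5,0,0,0;0.085,-25.5,-18.5,3.5,0,0,0;0.085,-25.5,-18.5,3.5,0,0,0;0.085,-25.5,-18.5,3.5,0,0,0;0.085,-25.5,-18.5,3.5,0,0,0;0.085,-25.5,-18.5,3.5,0,0,0;0.085,-25.5,-18.5,3.5,0,0,0;0.085,-25.5,-18.5,3.5,0,0,0;0.085,-25.5,-18.5,3.5,0,0,0;0.085,-25.5,-18.5,3.5,0,0,0' > mv.in && python3 jog.py mv.in
python3 - <<'E'
from h import *
T,im=wshot("w1");print(T.round(4))
cv2.imwrite("pics/w1b.png",cv2.resize(im[:400,80:480],None,fx=1.5,fy=1.5,interpolation=cv2.INTER_CUBIC))
E
```

```text
t: 1.77
tool_pos: [0.5534, 0.1352, 0.1614]
tool_rot: [-0.352, -3.122, -0.001]
contact_force: [0.0, -0.1, -0.3]
opening: 0.0853
grip_force: 0.0
[[-9.749e-01  2.228e-01 -0.000e+00  5.534e-01]
 [ 2.228e-01  9.749e-01  3.000e-04  1.352e-01]
 [ 1.000e-04  3.000e-04 -1.000e+00  1.614e-01]
 [ 0.000e+00  0.000e+00  0.000e+00  1.000e+00]]
```

View pics/w1.png

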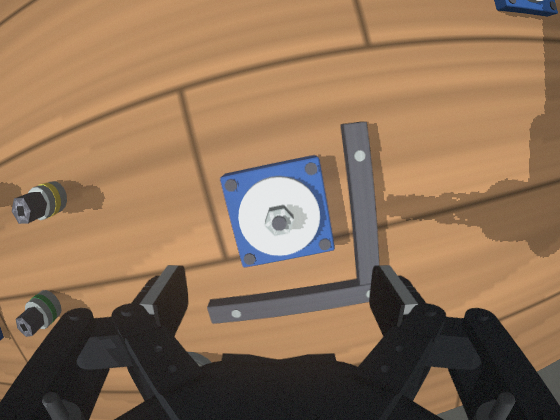

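The target is centred at (279,215), rotated relative to the stop. The right bar spans (342,124)–(357,285) and the lower bar (208,303)–(357,287). I'll zoom in and measure.

Run:
```python
from h import *
im=cv2.imread("pics/w1.png");T=np.load("pics/w1.npy")
cv2.imwrite("pics/w1b.png",cv2.resize(im[115:325,200:400],None,fx=2.85,fy=2.85,interpolation=cv2.INTER_CUBIC))
hsv=cv2.cvtColor(im,cv2.COLOR_BGR2HSV)
m=cv2.inRange(hsv,(105,150,40),(125,255,255));m[:,420:]=0
c=max(cv2.findContours(m,cv2.RETR_EXTERNAL,cv2.CHAIN_APPROX_NONE)[0],key=cv2.contourArea)
pts=np.array([onz(wray(T,*p[0]),.022)[:2] for p in c],np.float32)
r=cv2.minAreaRect(pts);print("flange",r);print(cv2.boxPoints(r))
w=cv2.inRange(hsv,(0,0,205),(180,50,255));w[:,420:]=0
c=max(cv2.findContours(w,cv2.RETR_EXTERNAL,cv2.CHAIN_APPROX_NONE)[0],key=cv2.contourArea)
pts=np.array([onz(wray(T,*p[0]),.030)[:2] for p in c],np.float32)
print("boss",cv2.minEnclosingCircle(pts),cv2.fitEllipse(pts))
```

```text
flange ((0.5439333915710449, 0.17494510114192963), (0.007031419780105352, 0.0061799632385373116), 43.91147994995117)
[[0.5392576  0.17473285]
 [0.54354364 0.17028074]
 [0.5486092  0.17515735]
 [0.54432315 0.17960946]]
boss ((0.5630025267601013, 0.13500328361988068), 0.03592073917388916) ((0.562855064868927, 0.1349804848432541), (0.07035830616950989, 0.070713572204113), 159.57054138183594)
```

View pics/w1b.png

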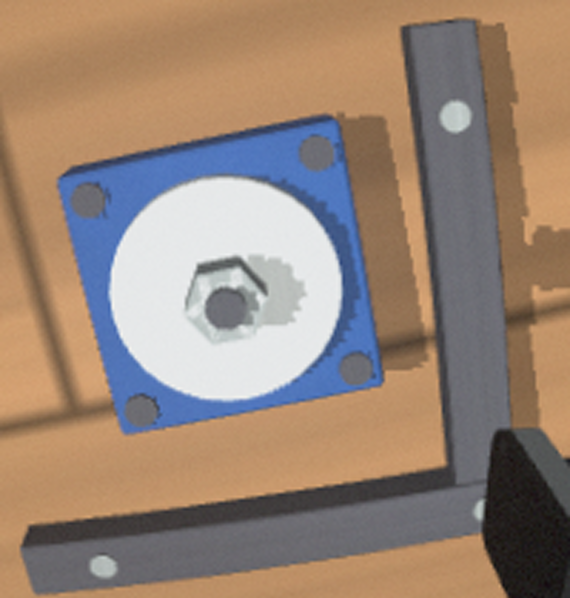

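The zoom shows the flange corners, and the bars' inner top edges at (408,25)→(455,483) and (25,546)→(455,485). The nut's top-face corners are roughly (185,305), (196,278), (238,270), (264,298), (246,335) and (205,341).

Run:
```python
from h import *
T=np.load("pics/w1.npy")
f=lambda u,v,z:onz(wray(T,200+(u+.5)/2.85-.5,115+(v+.5)/2.85-.5),z)[:2]
a,b,c,d=f(408,25,.018),f(455,483,.018),f(25,546,.018),f(455,485,.018)
u=(a-b)/np.linalg.norm(a-b);v=(c-d)/np.linalg.norm(c-d);print("bars",a,b,c,d,"angle",np.degrees(np.arccos(u@v)))
print("yaw from bar y=0 (right in image)",np.arctan2(-u[1],-u[0]),"other",np.arctan2(-v[0]*-1,-v[1]))
# flange corners top z .022
F=np.array([f(65,182,.022),f(336,125,.022),f(382,382,.022),f(124,432,.022)]);print(F,F.mean(0));
for i in range(4): e=F[(i+1)%4]-F[i];print(np.linalg.norm(e),np.arctan2(e[1],e[0]))
N=np.array([f(*p,.044) for p in [(185,305),(196,278),(238,270),(264,298),(246,335),(205,341)]])
print("nut c",N.mean(0),"R",np.linalg.norm(N-N.mean(0),axis=1)*1e3)
im=cv2.imread("pics/w1.png")
print(cv2.cvtColor(im,cv2.COLOR_BGR2HSV)[[160,240],[235,315]])
```

```text
bars [0.49514662 0.20816517] [0.65317439 0.19814798] [0.64425352 0.04158891] [0.65398704 0.19804963] angle 90.0672415203675
yaw from bar y=0 (right in image) -0.06330413737752587 other -0.06213055145306621
[[0.51925779 0.09398466]
 [0.52068009 0.17933081]
 [0.606675   0.17817261]
 [0.60514958 0.09064987]] [0.56294061 0.13553449]
0.08535799342007888 1.5541328497447517
0.08600271167711544 -0.013467350270107642
0.08753603877781242 -1.5882234555278163
0.08595649651859705 3.102786577262201
nut c [0.56225025 0.13430251] R [10.94485369 11.16202725 11.47688387 12.36305577 11.70560007 12.38531428]
[[ 14 112 193]
 [109 148 177]]
```

To row units: 0.05 m is 2.5, -0.0107 m is -0.535.

```bash
echo '0.05,1.75,-0.25,0,0,0,-0.08;0.05,3.4,-0.535,0.5,0,0,-0.162;0.05,3.4,-0.535,2.5,0,0,-0.162;0.05,3.4,-0.535,4.5,0,0,-0.162;0.05,3.4,-0.535,6.5,0,0,-0.162;0.05,3.4,-0.535,7.65,0,0,-0.162;0.05,3.4,-0.535,7.65,0,0,-0.162;0.05,3.4,-0.535,7.65,0,0,-0.162;0.05,3.4,-0.535,7.65,0,0,-0.162' > mv.in && python3 jog.py mv.in
python3 - <<'E'
from h import *
print(wpose(ctrl.get_obs()).round(4));print(ctrl.get_obs()["q"].round(3))
E
```

```text
t: 2.57
tool_pos: [0.487, 0.1394, 0.0104]
tool_rot: [0.1, 3.137, 0.001]
contact_force: [-0.0, 0.9, 0.3]
opening: 0.05
grip_force: 0.0
[[-9.980e-01  6.380e-02  3.200e-03  4.870e-01]
 [ 6.380e-02  9.980e-01  5.000e-04  1.394e-01]
 [-3.200e-03  7.000e-04 -1.000e+00  1.040e-02]
 [ 0.000e+00  0.000e+00  0.000e+00  1.000e+00]]
[ 0.132  0.022  2.045  0.     1.072 -1.375]
```

To row units: -0.059 m is -2.95, -0.056 m is -2.8.

```bash
echo '0.05,-0.5,0,0,0,0,0;0.05,-1,0,0,0,0,0;0.05,-1.35,0,0,0,0,0;0.05,-1.7,0,0,0,0,0;0.05,-2,0,0,0,0,0;0.05,-2.3,0,0,0,0,0;0.05,-2.55,0,0,0,0,0;0.05,-2.8,0,0,0,0,0;0.05,-2.95,0,0,0,0,0;0.05,-2.95,0,0,0,0,0;0.05,-2.95,0,0,0,0,0' > mv.in && python3 jog.py mv.in
echo '0.05,-0.1,0,0,0,0,0;0.05,-0.2,0,0,0,0,0;0.05,-0.2,0,0,0,0,0' > mv.in && python3 jog.py mv.in
```

```text
t: 3.48
tool_pos: [0.5449, 0.1349, 0.0094]
tool_rot: [-0.102, -3.138, -0.0]
contact_force: [-5.6, 1.5, 4.5]
opening: 0.0496
grip_force: 2.9
t: 3.73
tool_pos: [0.5483, 0.1347, 0.0093]
tool_rot: [-0.102, -3.136, -0.0]
contact_force: [-7.3, 0.7, 6.0]
opening: 0.0498
grip_force: 3.9
```

To row units: -0.006 m is -0.3, -0.003 m is -0.15.

```bash
echo '0.05,-0.15,0,0,0,0,0;0.05,-0.3,0,0,0,0,0;0.05,-0.3,0,0,0,0,0' > mv.in && python3 jog.py mv.in
echo '0.05,-0.15,0,0,0,0,0;0.05,-0.15,0,0,0,0,0;0.05,-0.15,0,0,0,0,0' > mv.in && python3 jog.py mv.in
```

```text
t: 3.98
tool_pos: [0.5512, 0.1345, 0.0088]
tool_rot: [-0.102, -3.128, 0.0]
contact_force: [-18.9, 1.2, 14.5]
opening: 0.0498
grip_force: 9.2
t: 4.23
tool_pos: [0.5512, 0.1345, 0.0088]
tool_rot: [-0.101, -3.121, 0.001]
contact_force: [-29.3, 0.1, 23.4]
opening: 0.0502
grip_force: 14.4
```

To row units: -0.1 m is -5, -0.04 m is -2.

```bash
echo '0.045,1,0,0,0,0,0;0.045,1.5,0,-2,0,0,0;0.045,1.5,-1,-4,0,0,0.12;0.045,0.5,-2,-5,0,0,0.24;0.045,-1,-3,-5,0,0,0.36;0.045,-2,-3.85,-5,0,0,0.48;0.045,-2,-3.85,-5,0,0,0.6;0.045,-2,-3.85,-5,0,0,0.72;0.045,-2,-3.85,-5,0,0,0.84;0.045,-2,-3.85,-5,0,0,0.96;0.045,-2,-3.85,-5,0,0,1.08;0.045,-2,-3.85,-5,0,0,1.2;0.045,-2,-3.85,-5,0,0,1.32;0.045,-2,-3.85,-5,0,0,1.44;0.045,-2,-3.85,-5,0,0,1.57;0.045,-2,-3.85,-5,0,0,1.57;0.045,-2,-3.85,-5,0,0,1.57' > mv.in && python3 jog.py mv.in
python3 - <<'E'
from h import *
T,im=wshot("w2");print(T.round(4));print(ctrl.get_obs()["q"].round(3))
E
```

```text
t: 5.65
tool_pos: [0.5937, 0.0542, 0.1094]
tool_rot: [2.287, 2.151, 0.002]
contact_force: [0.3, 0.2, -1.3]
opening: 0.0451
grip_force: 0.0
[[ 6.140e-02  9.981e-01  2.100e-03  5.937e-01]
 [ 9.981e-01 -6.140e-02 -2.000e-04  5.420e-02]
 [-1.000e-04  2.100e-03 -1.000e+00  1.094e-01]
 [ 0.000e+00  0.000e+00  0.000e+00  1.000e+00]]
[-0.034  0.088  1.787 -0.     1.265  0.028]
```

View pics/w2.png

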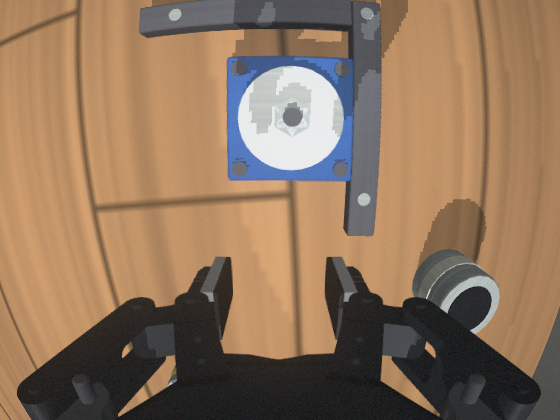

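The housing is now square against the right-hand bar at (290,118), with a gap left to the far bar. Next I descend and push in stop +y.

To row units: 0.1 m is 5, 0.024 m is 1.2.

```bash
echo '0.045,0,0,2,0,0,0;0.045,0,0,4,0,0,0;0.045,0,0,5,0,0,0;0.045,0,0,5,0,0,0;0.045,0.5,0,5,0,0,0;0.045,0.9,0,5,0,0,0;0.045,1.2,0,5,0,0,0;0.045,1.5,0,5,0,0,0;0.045,1.8,0,5,0,0,0;0.045,2,0,5,0,0,0;0.045,2.2,0,5,0,0,0;0.045,2.2,0,5,0,0,0' > mv.in && python3 jog.py mv.in
echo '0.045,0.15,0,0,0,0,0;0.045,0.3,0,0,0,0,0;0.045,0.3,0,0,0,0,0' > mv.in && python3 jog.py mv.in
```

```text
t: 6.7
tool_pos: [0.5971, 0.0988, 0.0107]
tool_rot: [2.288, 2.148, 0.004]
contact_force: [-0.5, -4.5, 1.9]
opening: 0.0451
grip_force: 1.9
t: 6.95
tool_pos: [0.5971, 0.0991, 0.0108]
tool_rot: [2.282, 2.145, -0.011]
contact_force: [-3.6, -22.7, 7.3]
opening: 0.0446
grip_force: 11.6
```

To row units: -0.14 m is -7, -0.12 m is -6.

```bash
echo '0.045,0.15,0,0,0,0,0;0.045,0.15,0,0,0,0,0;0.045,-0.6,0,0,0,0,0;0.045,-1.5,0,0,0,0,0;0.045,-1.5,0,-2,0,0,0;0.045,-1,0,-4,0,0,0;0.045,0.75,0,-6,0,0,0;0.045,1.75,0,-7,0,0,0;0.045,1.75,0,-7,0,0,0;0.045,1.75,0,-7,0,0,0' > mv.in && python3 jog.py mv.in
python3 - <<'E'
from h import *
T,im=wshot("w3");print(T.round(4))
cv2.imwrite("pics/w3b.png",cv2.resize(im[60:300,140:440],None,fx=2.5,fy=2.5,interpolation=cv2.INTER_CUBIC))
E
```

```text
t: 7.78
tool_pos: [0.5998, 0.1417, 0.1525]
tool_rot: [2.286, 2.15, 0.01]
contact_force: [0.3, 0.0, -1.6]
opening: 0.0451
grip_force: 0.0
[[ 0.0611  0.9981  0.0072  0.5998]
 [ 0.9981 -0.0611  0.0021  0.1417]
 [ 0.0025  0.0071 -1.      0.1525]
 [ 0.      0.      0.      1.    ]]
```

View pics/w3b.png

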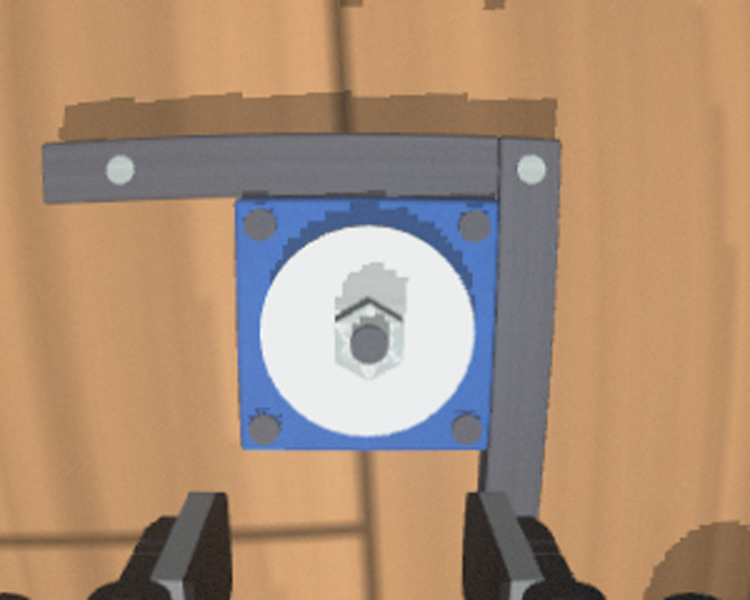

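The housing is flush in the corner: there is no gap along the top bar (y≈198) or the right bar (x≈497). The nut, centred near (369,340), spans x 334–404, about 22 mm across flats, so the red socket is the candidate. I'll measure its axis and go and look at the red socket from the same tool orientation.

To row units: -0.121 m is -6.05, -0.39 m is -19.5.

```bash
echo '0.085,-19.5,-6.05,0,0,0,0;0.085,-19.5,-6.05,0,0,0,0;0.085,-19.5,-6.05,0,0,0,0;0.085,-19.5,-6.05,0,0,0,0;0.085,-19.5,-6.05,0,0,0,0;0.085,-19.5,-6.05,0,0,0,0;0.085,-19.5,-6.05,0,0,0,0;0.085,-19.5,-6.05,0,0,0,0;0.085,-19.5,-6.05,0,0,0,0;0.085,-19.5,-6.05,0,0,0,0;0.085,-19.5,-6.05,0,0,0,0;0.085,-19.5,-6.05,0,0,0,0;0.085,-19.5,-6.05,0,0,0,0;0.085,-19.5,-6.05,0,0,0,0' > mv.in && python3 jog.py mv.in
cat > meas.py <<'E'
from h import *
def boss(n):
    im=cv2.imread(f"pics/{n}.png");T=np.load(f"pics/{n}.npy");hsv=cv2.cvtColor(im,cv2.COLOR_BGR2HSV)
    w=cv2.inRange(hsv,(0,0,205),(180,50,255))
    c=max(cv2.findContours(w,cv2.RETR_EXTERNAL,cv2.CHAIN_APPROX_NONE)[0],key=cv2.contourArea)
    c=cv2.convexHull(c)
    return T,np.array([onz(wray(T,*p[0]),.030)[:2] for p in c],np.float32)
E
python3 - <<'E'
from meas import *
T,p=boss("w3");print("boss",cv2.minEnclosingCircle(p),cv2.fitEllipse(p))
f=lambda u,v,z:onz(wray(T,140+(u+.5)/2.5-.5,60+(v+.5)/2.5-.5),z)[:2]
print("stud",f(369,344,.048)); A=f(334,340,.044);B=f(404,340,.044);print("nut flats",A,B,np.linalg.norm(A-B),(A+B)/2)
T,im=wshot("w4");print(T.round(4))
cv2.imwrite("pics/w4b.png",cv2.resize(im[60:300,140:440],None,fx=2.5,fy=2.5,interpolation=cv2.INTER_CUBIC))
E
```

```text
t: 9.0
tool_pos: [0.4518, -0.2409, 0.1472]
tool_rot: [-2.289, -2.149, -0.0]
contact_force: [-0.8, 0.6, -0.5]
opening: 0.0852
grip_force: 0.0
boss ((0.6072545647621155, 0.15608178079128265), 0.035922642797231674) ((0.6072807312011719, 0.15611997246742249), (0.07140959799289703, 0.07153346389532089), 8.985367774963379)
stud [0.6072822  0.15668122]
nut flats [0.59641079 0.15774178] [0.61850105 0.15639708] 0.022131145209762358 [0.60745592 0.15706943]
[[ 0.0631  0.998  -0.0014  0.4518]
 [ 0.998  -0.0631  0.0016 -0.2409]
 [ 0.0015 -0.0015 -1.      0.1472]
 [ 0.      0.      0.      1.    ]]
```

View pics/w4b.png

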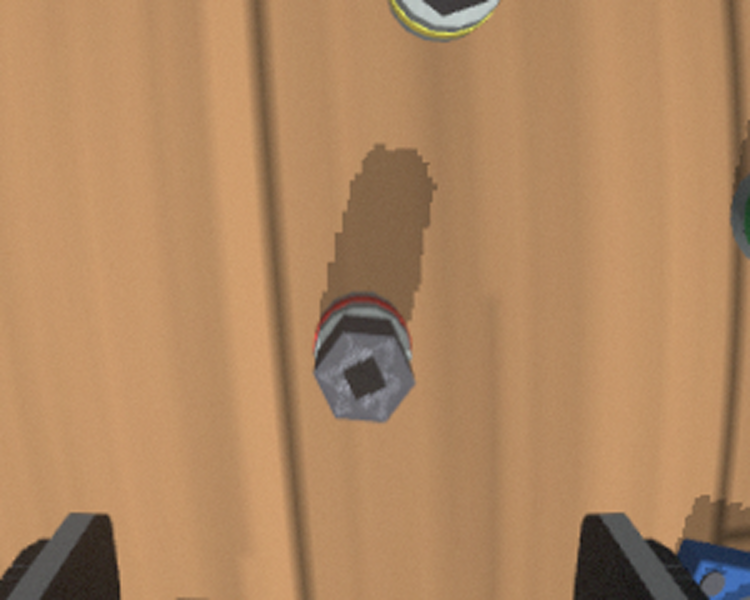

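The red socket's head top is centred at about (365,377), with vertices near (315,375) and (414,381), so the jaws need about 30° of turn to meet flats.

Run:
```python
from h import *
T=np.load("pics/w4.npy")
f=lambda u,v,z:onz(wray(T,140+(u+.5)/2.5-.5,60+(v+.5)/2.5-.5),z)
V=np.array([f(*p,.062)[:2] for p in [(315,375),(347,329),(393,334),(414,381),(385,422),(335,417)]])
c=V.mean(0);d=(V-c)@T[:2,:2]
a=np.arctan2(d[:,1],d[:,0]) # angle in tool frame
m=np.angle(np.exp(6j*a).mean())/6
print(c,np.hypot(*d.T)*1e3,"vertex tool angles",np.degrees(a).round(1),"mod60",np.degrees(m))
C=f(365,377,.062);print("centre",C,"in tool",(T[:3,:3].T@(C-T[:3,3])).round(4))
```

```text
[ 0.4564655  -0.23119237] [14.44985223 15.03734839 14.9834442  14.35901315 15.06059427 15.02662127] vertex tool angles [ -88.   -20.2   32.1   95.   156.4 -144.7] mod60 -24.900104863459138
centre [ 0.45650267 -0.23126766  0.062     ] in tool [0.0098 0.0042 0.0852]
```

```bash
echo '0.05,0.49,0.21,0,0,0,-0.12;0.05,0.49,0.21,0,0,0,-0.24;0.05,0.49,0.21,1.5,0,0,-0.36;0.05,0.49,0.21,3,0,0,-0.435;0.05,0.49,0.21,4.5,0,0,-0.435;0.05,0.49,0.21,5.5,0,0,-0.435;0.05,0.49,0.21,5.5,0,0,-0.435;0.05,0.49,0.21,5.5,0,0,-0.435;0.02,0.49,0.21,5.5,0,0,-0.435;0.02,0.49,0.21,5.5,0,0,-0.435;0.02,0.49,0.21,5.5,0,0,-0.435;0.02,0.49,0.21,5.5,0,0,-0.435;0.02,0.49,0.21,5.5,0,0,-0.435;0.02,0.49,0.21,5.5,0,0,-0.435' > mv.in && python3 jog.py mv.in 20
```

```text
t: 10.22
tool_pos: [0.4585, -0.2334, 0.0405]
tool_rot: [1.772, 2.59, 0.001]
contact_force: [0.2, 1.0, 6.7]
opening: 0.0253
grip_force: 24.3
```

To row units: -0.003 m is -0.15.

```bash
echo '0.05,0,0,-0.15,0,0,0;0.05,0,0,-0.15,0,0,0;0.05,0,0,-0.15,0,0,0.12;0.05,0,0,-0.15,0,0,0.24;0.05,0,0,-0.15,0,0,0.36;0.05,0,0,-0.15,0,0,0.48;0.05,0,0,-0.15,0,0,0.6;0.05,0,0,-0.15,0,0,0.72;0.05,0,0,-0.15,0,0,0.84;0.05,0,0,-0.15,0,0,0.96;0.05,0,0,-0.15,0,0,1.047;0.05,0,0,-0.15,0,0,1.047;0.05,0,0,-0.15,0,0,1.047;0.02,0,0,-0.15,0,0,1.047;0.02,0,0,-0.15,0,0,1.047;0.02,0,0,-0.15,0,0,1.047;0.02,0,0,-0.15,0,0,1.047;0.02,0,0,-0.15,0,0,1.047;0.02,0,0,-0.15,0,0,1.047' > mv.in && python3 jog.py mv.in
```

```text
t: 11.8
tool_pos: [0.4569, -0.2326, 0.0413]
tool_rot: [-2.832, -1.36, 0.0]
contact_force: [-0.7, -0.7, 0.3]
opening: 0.0255
grip_force: 23.9
```

The manual's scale: shifts go in units of 20 mm. Converting my numbers, -0.107 m is -5.35, -0.08 m is -4.

```bash
echo '0.06,0,0,0,0,0,0;0.06,0,0,0,0,0,0;0.06,0,0,-2,0,0,0;0.06,0,0,-4,0,0,-0.12;0.06,-0.485,0.06,-5.35,0,0,-0.24;0.06,-0.485,0.06,-5.35,0,0,-0.36;0.06,-0.485,0.06,-5.35,0,0,-0.48;0.06,-0.485,0.06,-5.35,0,0,-0.612;0.06,-0.485,0.06,-5.35,0,0,-0.612;0.06,-0.485,0.06,-5.35,0,0,-0.612' > mv.in && python3 jog.py mv.in
cat > head.py <<'E'
from h import *
def head(T,im,guess):
    u,v=map(int,wproj(T,guess));
    hsv=cv2.cvtColor(im,cv2.COLOR_BGR2HSV);x0,y0=u-30,v-30
    crop=im[y0:v+30,x0:u+30].astype(int)
    sat=crop.max(2)-crop.min(2);val=crop.max(2)
    m=((sat<35)&(val>75)&(val<150)).astype(np.uint8)
    m=cv2.morphologyEx(m,cv2.MORPH_OPEN,np.ones((3,3)))
    c=max(cv2.findContours(m,cv2.RETR_EXTERNAL,cv2.CHAIN_APPROX_NONE)[0],key=cv2.contourArea)
    h=cv2.convexHull(c)[:,0]+[x0,y0]
    P=np.array([onz(wray(T,*p),guess[2])[:2] for p in h],np.float32)
    M=cv2.moments(P);return np.array([M["m10"],M["m01"]])/M["m00"],cv2.contourArea(P)*1e6,m*255
E
python3 - <<'E'
from head import *
g=np.array([.4565,-.2313,.062])
T=np.load("pics/w4.npy");im=cv2.imread("pics/w4.png");c,a,m4=head(T,im,g);print(c,a,"expect area 585")
T,im=wshot("w5");print(T.round(4));c,a,m5=head(T,im,g);print(c,a)
cv2.imwrite("pics/m45.png",cv2.resize(np.hstack([m4,m5]),None,fx=4,fy=4))
yB=np.array([.780,-.626]);print("bias along yB",(c-[.4569,-.2326])@yB)
E
```

```text
t: 12.63
tool_pos: [0.4518, -0.2408, 0.1482]
tool_rot: [-2.294, -2.146, -0.0]
contact_force: [0.6, 0.3, -0.3]
opening: 0.0603
grip_force: 0.0
[ 0.45631334 -0.22717721] 794.0158654944352 expect area 585
[[ 6.670e-02  9.978e-01 -1.000e-04  4.518e-01]
 [ 9.978e-01 -6.670e-02  1.000e-04 -2.408e-01]
 [ 1.000e-04 -1.000e-04 -1.000e+00  1.482e-01]
 [ 0.000e+00  0.000e+00  0.000e+00  1.000e+00]]
[ 0.45651172 -0.22705043] 790.7125447412789
bias along yB -0.003776892040375972
```

View pics/m45.png

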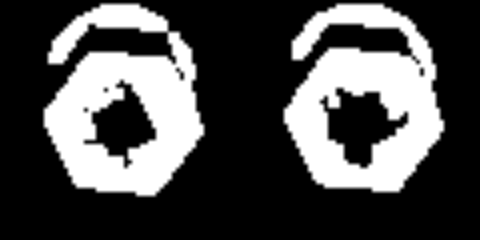

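The mask shows the head hexagon joined to the skirt's arc above it; I'll strip the arc with a larger opening.

```bash
python3 - <<'E'
s=open("head.py").read()
s=s.replace("    c=max(","    cs=cv2.findContours(m,cv2.RETR_CCOMP,cv2.CHAIN_APPROX_NONE)\n    for i,q in enumerate(cs[0]):\n        if cs[1][0][i][3]>=0 and 30<cv2.contourArea(q)<160: cv2.drawContours(m,[q],-1,1,-1)\n    m=cv2.morphologyEx(m,cv2.MORPH_OPEN,cv2.getStructuringElement(cv2.MORPH_ELLIPSE,(11,11)))\n    c=max(",1)
open("head.py","w").write(s)
E
python3 - <<'E'
from head import *
g=np.array([.4565,-.2313,.062])
for n in("w4","w5"):
    T=np.load(f"pics/{n}.npy");im=cv2.imread(f"pics/{n}.png");c,a,m=head(T,im,g);print(c,a,cv2.boundingRect(m))
yB=np.array([.780,-.626]);print("bias along yB",(c-[.4569,-.2326])@yB)
E
```

```text
[ 0.46324819 -0.23105724] 212.79889224246062 (12, 14, 38, 33)
[ 0.45994532 -0.22350121] 158.74688572159457 (21, 12, 27, 34)
bias along yB -0.003320493994484179
```

```bash
cat > head.py <<'E'
from h import *
def head(T,im,guess):
    g=np.array(guess,float);u,v=map(int,wproj(T,g))
    px=np.array([(x,y) for y in range(v-30,v+31) for x in range(u-30,u+31)])
    c=im[px[:,1],px[:,0]].astype(int);s=c.max(1)-c.min(1);w=c.max(1)
    px=px[(s<35)&(w>75)&(w<150)]
    P=np.array([onz(wray(T,*p),g[2])[:2] for p in px],np.float32)
    for _ in range(6):
        h=cv2.convexHull(P[np.hypot(*(P-g[:2]).T)<.0152].astype(np.float32))
        M=cv2.moments(h*1000);g[:2]=np.array([M["m10"],M["m01"]])/M["m00"]/1000
    return g[:2],cv2.contourArea(h)*1e6
E
python3 - <<'E'
from head import *
g=np.array([.4565,-.2313,.062])
for n in("w4","w5"):
    T=np.load(f"pics/{n}.npy");im=cv2.imread(f"pics/{n}.png");c,a=head(T,im,g);print(c,a)
yB=np.array([.780,-.626]);print("bias along yB",(c-[.4569,-.2326])@yB)
E
```

```text
[ 0.45637084 -0.2309977 ] 596.7152139754184
[ 0.45664531 -0.23070196] 601.4975962895796
bias along yB -0.0013868350851558965
```

To row units: 0.107 m is 5.35, 0.0092 m is 0.46.

```bash
echo '0.05,0.46,0.255,0,0,0,-0.12;0.05,0.46,0.255,0,0,0,-0.24;0.05,0.46,0.255,1.5,0,0,-0.36;0.05,0.46,0.255,3,0,0,-0.435;0.05,0.46,0.255,4.5,0,0,-0.435;0.05,0.46,0.255,5.35,0,0,-0.435;0.05,0.46,0.255,5.35,0,0,-0.435;0.05,0.46,0.255,5.35,0,0,-0.435;0.02,0.46,0.255,5.35,0,0,-0.435;0.02,0.46,0.255,5.35,0,0,-0.435;0.02,0.46,0.255,5.35,0,0,-0.435;0.02,0.46,0.255,5.35,0,0,-0.435;0.02,0.46,0.255,5.35,0,0,-0.435;0.02,0.46,0.255,5.35,0,0,-0.435' > mv.in && python3 jog.py mv.in 20
python3 -c "
from h import *
print(wpose(ctrl.get_obs()).round(4))"
echo '0.06,0,0,0,0,0,0;0.06,0,0,0,0,0,0;0.06,0,0,-2,0,0,0;0.06,0,0,-4,0,0,0.12;0.06,-0.3,-0.435,-5.35,0,0,0.24;0.06,-0.3,-0.435,-5.35,0,0,0.36;0.06,-0.3,-0.435,-5.35,0,0,0.435;0.06,-0.3,-0.435,-5.35,0,0,0.435;0.06,-0.3,-0.435,-5.35,0,0,0.435;0.06,-0.3,-0.435,-5.35,0,0,0.435' > mv.in && python3 jog.py mv.in
python3 - <<'E'
from head import *
T,im=wshot("w6");print(T.round(4));print(head(T,im,[.4565,-.2313,.062]))
E
```

```text
t: 13.85
tool_pos: [0.4589, -0.2331, 0.0434]
tool_rot: [1.772, 2.59, -0.0]
contact_force: [-0.5, 0.9, 5.6]
opening: 0.0255
grip_force: 23.9
[[-0.3624  0.932   0.003   0.4589]
 [ 0.932   0.3624 -0.0023 -0.2331]
 [-0.0032  0.002  -1.      0.0434]
 [ 0.      0.      0.      1.    ]]
t: 14.68
tool_pos: [0.4511, -0.2404, 0.1474]
tool_rot: [-2.288, -2.15, 0.0]
contact_force: [-0.1, 0.7, 0.7]
opening: 0.0598
grip_force: 0.0
[[ 6.220e-02  9.981e-01 -1.300e-03  4.511e-01]
 [ 9.981e-01 -6.220e-02  1.000e-03 -2.404e-01]
 [ 9.000e-04 -1.300e-03 -1.000e+00  1.474e-01]
 [ 0.000e+00  0.000e+00  0.000e+00  1.000e+00]]
(array([ 0.45708985, -0.23068622]), 596.9999872044162)
```

```bash
echo '0.05,0.515,0.255,0,0,0,-0.12;0.05,0.515,0.255,0,0,0,-0.24;0.05,0.515,0.255,1.5,0,0,-0.36;0.05,0.515,0.255,3,0,0,-0.435;0.05,0.515,0.255,4.5,0,0,-0.435;0.05,0.515,0.255,5.2,0,0,-0.435;0.05,0.515,0.255,5.2,0,0,-0.435;0.05,0.515,0.255,5.2,0,0,-0.435;0.02,0.515,0.255,5.2,0,0,-0.435;0.02,0.515,0.255,5.2,0,0,-0.435;0.02,0.515,0.255,5.2,0,0,-0.435;0.02,0.515,0.255,5.2,0,0,-0.435;0.02,0.515,0.255,5.2,0,0,-0.435;0.02,0.515,0.255,5.2,0,0,-0.435;0.02,0.515,0.255,5.2,0,0,-0.435' > mv.in && python3 jog.py mv.in 60
python3 -c "
from h import *
print(wpose(ctrl.get_obs()).round(4))"
```

```text
t: 15.98
tool_pos: [0.4586, -0.2318, 0.0464]
tool_rot: [1.771, 2.59, -0.0]
contact_force: [-0.5, 0.6, 6.6]
opening: 0.0245
grip_force: 59.7
[[-0.3626  0.9319  0.003   0.4586]
 [ 0.9319  0.3626 -0.0021 -0.2318]
 [-0.003   0.002  -1.      0.0464]
 [ 0.      0.      0.      1.    ]]
```

```bash
echo '0.02,0,0,-2,0,0,0;0.02,0,0,-4,0,0,0;0.02,0,0,-5,0,0,0;0.02,15.34,14.01,-5,0,0,0.1;0.02,15.34,14.01,-5,0,0,0.2;0.02,15.34,14.01,-5,0,0,0.3;0.02,15.34,14.01,-5,0,0,0.4;0.02,15.34,14.01,-5,0,0,0.435;0.02,15.34,14.01,-5,0,0,0.435;0.02,15.34,14.01,-5,0,0,0.435;0.02,15.34,14.01,-5,0,0,0.435;0.02,15.34,14.01,-5,0,0,0.435;0.02,15.34,14.01,-5,0,0,0.435;0.02,15.34,14.01,-5,0,0,0.435;0.02,15.34,14.01,-5,0,0,0.435;0.02,15.34,14.01,-5,0,0,0.435;0.02,15.34,14.01,-5,0,0,0.435' > mv.in && python3 jog.py mv.in
python3 - <<'E'
from h import *
T,im=wshot("w7");print(T.round(4))
print(T[:2,:2].T@(np.array([.6085,.1558])-T[:2,3]))
cv2.imwrite("pics/w7b.png",im)
E
```

```text
t: 17.4
tool_pos: [0.6067, 0.1557, 0.144]
tool_rot: [-2.292, -2.148, 0.001]
contact_force: [-0.4, -0.9, -1.1]
opening: 0.0245
grip_force: 59.7
[[ 6.500e-02  9.979e-01 -7.000e-04  6.067e-01]
 [ 9.979e-01 -6.500e-02 -4.000e-04  1.557e-01]
 [-5.000e-04 -7.000e-04 -1.000e+00  1.440e-01]
 [ 0.000e+00  0.000e+00  0.000e+00  1.000e+00]]
[0.00025746 0.00174509]
```

View pics/w7b.png

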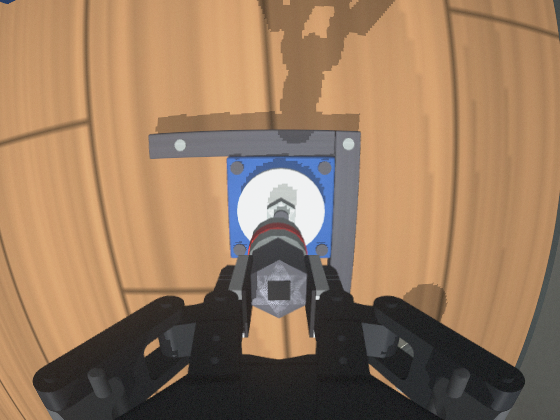

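The socket is held, with its head top at (279,291), above the boss centred near (281,209); the housing is still flush. I'll cross-check the offset from this view.

Run:
```python
from meas import *
from scipy.optimize import least_squares
T,p=boss("w7")
# keep hull points on the far part (not occluded)
t=(p-T[:2,3])@T[:2,:2]; t=t[t[:,0]>0.0]
r=least_squares(lambda q:np.hypot(*(t-q[:2]).T)-q[2],[0,0,.036]);print("boss in tool",r.x,abs(r.fun).max())
h=onz(wray(T,279,291),.1596);print("head in tool",(T[:3,:3].T@(h-T[:3,3]))[:2])
for n in("w3",):
    T,p=boss(n);t=(p-T[:2,3])@T[:2,:2];r=least_squares(lambda q:np.hypot(*(t-q[:2]).T)-q[2],[0,0,.036]);print(r.x,T[:2,3]+T[:2,:2]@r.x[:2])
```

```text
boss in tool [0.00040175 0.00058819 0.03584687] 0.00015109305512664428
head in tool [ 0.00043    -0.00086511]
[0.0148882  0.0065894  0.03573301] [0.60727434 0.15611587]
```

To row units: 0.048 m is 2.4, 0.0017 m is 0.085.

```bash
echo '0.02,0,0.085,1,0,0,0;0.02,0,0.085,2,0,0,0;0.02,0,0.085,2.4,0,0,0;0.02,0,0.085,2.4,0,0,0;0.02,0,0.085,2.4,0,0,0' > mv.in && python3 jog.py mv.in
python3 - <<'E'
from h import *
T=wpose(ctrl.get_obs());print(T.round(4))
print(T[:2,:2].T@(np.array([.6084,.1556])-T[:2,3]))
E
```

```text
t: 17.87
tool_pos: [0.6085, 0.1557, 0.0961]
tool_rot: [-2.292, -2.148, 0.001]
contact_force: [1.0, 0.1, -0.7]
opening: 0.0243
grip_force: 59.7
[[ 6.510e-02  9.979e-01 -1.100e-03  6.085e-01]
 [ 9.979e-01 -6.510e-02 -2.000e-04  1.557e-01]
 [-3.000e-04 -1.000e-03 -1.000e+00  9.610e-02]
 [ 0.000e+00  0.000e+00  0.000e+00  1.000e+00]]
[-0.00015522 -0.00012214]
```

Aligned to within about 0.2 mm; descending gently.

```bash
echo '0.02,0,0,0.15,0,0,0;0.02,0,0,0.25,0,0,0;0.02,0,0,0.35,0,0,0;0.02,0,0,0.45,0,0,0;0.02,0,0,0.45,0,0,0' > mv.in && python3 jog.py mv.in
```

```text
t: 18.28
tool_pos: [0.6094, 0.1562, 0.0877]
tool_rot: [2.29, 2.148, 0.0]
contact_force: [0.8, -0.9, -0.0]
opening: 0.0243
grip_force: 59.8
```

To row units: 0.013 m is 0.65, 0.011 m is 0.55.

```bash
echo '0.02,0,0,0.15,0,0,0;0.02,0,0,0.3,0,0,0;0.02,0,0,0.45,0,0,0;0.02,0,0,0.55,0,0,0;0.02,0,0,0.65,0,0,0;0.02,0,0,0.65,0,0,0' > mv.in && python3 jog.py mv.in
```

```text
t: 18.78
tool_pos: [0.6093, 0.1563, 0.0764]
tool_rot: [2.291, 2.149, -0.001]
contact_force: [-4.6, -3.8, 10.5]
opening: 0.0246
grip_force: 61.1
```

Home: the TCP is at 0.0764, as predicted for a full 30 mm seat. I'll press a little more, then verify flushness and height.

To row units: 0.002 m is 0.1.

```bash
echo '0.02,0,0,0.1,0,0,0;0.02,0,0,0.1,0,0,0;0.02,0,0,0.1,0,0,0;0.02,0,0,0.1,0,0,0' > mv.in && python3 jog.py mv.in 70
python3 - <<'E'
from h import *
T,im=wshot("w8");print(T.round(4))
s=cv2.cvtColor(ctrl.get_image("side"),cv2.COLOR_RGB2BGR)[130:330,200:400]
a=cv2.resize(im[100:310,130:380],(500,420),interpolation=cv2.INTER_CUBIC);b=cv2.resize(s,(300,300),interpolation=cv2.INTER_CUBIC)
o=np.zeros((420,800,3),np.uint8);o[:,:500]=a;o[:300,500:]=b;cv2.imwrite("pics/fin.png",o)
E
```

```text
t: 19.12
tool_pos: [0.6095, 0.1564, 0.0764]
tool_rot: [2.291, 2.149, -0.001]
contact_force: [-8.6, -4.6, 19.0]
opening: 0.024
grip_force: 70.0
[[ 6.370e-02  9.980e-01 -2.000e-04  6.095e-01]
 [ 9.980e-01 -6.370e-02 -8.000e-04  1.564e-01]
 [-8.000e-04 -2.000e-04 -1.000e+00  7.640e-02]
 [ 0.000e+00  0.000e+00  0.000e+00  1.000e+00]]
```

View pics/fin.png

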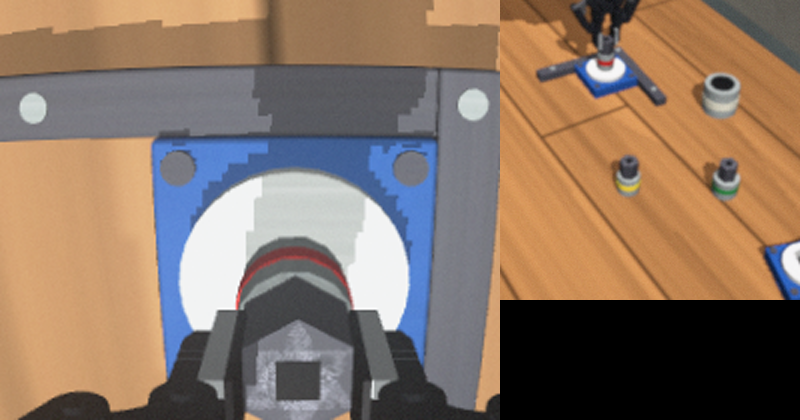

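The red socket sits with its mouth on the boss, the housing is flush to both bars (edges at y≈138 and x≈437), and the yellow and green sockets stand untouched. Handing in.

```bash
python3 -c "
from station import ctrl
print(ctrl.finish_job())"
```

```text
the job is handed in; nothing more can be done
None
```

I handed the job in at about 19 s: the housing is flush in the corner and the red (22 mm) socket is held fully home on its nut at about 19 N; I picked it by measuring the nut (about 22 mm), so the other two were never tried and still stand upright, and no judged result came back.

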